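# Latch the sprung dust cap into the junction box inlet

### The arm

A 6-joint arm with a two-finger parallel gripper is mounted at the origin on the work surface. World frame = base frame: x ahead of the robot, y to its left, z up, the work surface at z = 0. Lengths are in m, angles in rad, forces in N, time in s.
With the tool pointing down it reaches from about 0.3 to 1 m from the base axis. Payload 5.1 kg.
Tool frame: the origin (TCP) lies midway between the tips of the shut fingers; the grasp point (between the pads) lies 19 mm behind it (r.pinch_z is the distance from the TCP to the grasp point, in m); x points along the fingers, z is the direction in which the jaws open and shut, and the axes are right-handed (so a half turn about x gives the same grasp; the last joint's range is limited). The gripper opens to 95 mm and grips with 3 to 60 N. Pads are 20 mm wide; open, the fingers measure 119 mm over their backs; the gripper's body (75 mm by 180 mm) begins 59 mm behind the grasp point.
Start: joints at [-1.421, 0.124, 1.65, -0, 1.367, -0.083], TCP at [0.15, -0.632, 0.215] pointing down, gripper open.
Joint ranges: [-2.61, 2.61], [-1.02, 2.33], [0.03, 2.71], [-1.35, 4.49], [0.32, 2.68], [-2.91, 2.91]. Speed limits (rad/s): [2.57, 2.57, 3.14, 3.14, 3.14, 3.14].

### API

Orientations are given as a rotation vector (axis times angle).
In Python, from rig import r gives the robot as it stands.
- The arm moves only by the shell command python3 -m jog 'ROWS' [FORCE]. ROWS is JSON, a list of rows, each a list of 5 numbers: the closure in counts, from 0 (fully open) to 255 (shut), then the shift along the tool's x, y, z in m, then the turn about the tool's x in rad. A call has exactly 8 rows; each row shifts and turns the commanded pose from where the row before left it, along the tool's axes as they then stand; what a row does not reach is not made up. A row lasts 1/8 s, in which the tool goes at most 62.5 mm and 10.7 degrees, less where a joint would pass 70% of its speed; a pose out of reach is approached as far as the arm can. A call with a gripper value outside its range is refused whole. The fingers move at their own pace and stop on an object; FORCE is the grip in N (left out, the last holds). Time passes only in rows, so rows that do not move let the fingers close, or fill a call up. It gives the time, the measured TCP pose, the force and the opening at its end, in the units of the state.
- r.get_state(): the state, without advancing time (a new reading comes with each control period).
- r.snapshot(name): name is "scene" or "top" or "wrist"; returns the picture (400x640x3 uint8, red, green, blue); there is no depth.
- r.camera_params(name): a dict with "fx", "fy", "cx", "cy" (pixels), "D" ([k1, k2, p1, p2, k3] as OpenCV has them; the pictures are not rectified), "rvec" (rotation vector, rad) and "tvec" (3), from world to camera coordinates, as OpenCV has them. Camera axes: x right, y down, z forward; pixel columns grow to the right and rows downward; lengths in m; the calibration is good to about 2 mm. A picture is of the moment at which its call begins: read the wrist's pose just before it. camera_params takes no time and is no camera call; for the wrist camera it gives the pose at the moment of the call.
- r.job_done(): hands the job in, once; it reports no verdict.
The state is a dict: "clock": time; "joint_pos": joint angles; "joint_vel": joint speeds; "effort": joint torques, N m; "tcp_pos": TCP position; "tcp_rot": TCP orientation; "wrist_force": force on the tool from outside, world axes, zero at the start; "ft_torque": the same for the moment, N m; "gripper_width": opening from 0.0 (shut) to 1.0 (fully open).
Only numpy, scipy, OpenCV 4.12 (cv2) and the standard library are available. Lean on these libraries where they do the work, as an engineer would, in place of code of your own. Each camera call takes 0.05 s, during which the arm holds its last target.

### The job

Close the round inlet on top of the dust-collection junction box with its sprung cap: pinch the cap's two ears together and lift it, lower it into the inlet, press it gently (always under 25 newtons) against the sprung seal until its flange sits fully home on the rim, and hold it there while you let the ears spring apart so that the latches catch beneath the rim. Leave the cap locked and level in the inlet, let go of it, and leave the other things on the counter where they are.

Things in the scene. Friction and masses are not known exactly. Their poses are not given: they have to be found in the camera images.
- cap_center (a point): centre of the black sprung cap, half-way up (27.5 mm above the underside of its plug; 55 mm tall in all, 85 g), z up its axis. From below: round plug 48 mm wide, 22 mm tall, its foot tapered (41 mm at the bottom, full width 4.5 mm up); round flange 72 mm wide, 5 mm thick (22 to 27 mm above the underside); two upright ears on the flange. Starts upright on the counter
- cap_ears (a point): on the cap's axis, 41 mm above the underside: mid-height of the two grey ears, upright plates at its +y and -y sides that slide along y. Each is 20 mm wide (x), 6 mm thick, from the flange up to 55 mm. Over their outer faces: 44 mm free, 32 mm pinched to their stops. Between them a fixed hub 10 mm thick, up to 39 mm
- cap_latches (a point): on the cap's axis at mid-height of the latches, 4.5 mm above the underside. Each ear carries one (12 mm wide, 4 mm thick, top 15.5 mm below the flange's underside): free, it stands 4.5 mm out of the plug; pinched, it is within the plug's outline. Square-edged: they pass the inlet's rim only when pinched, and never ride in by themselves
- tab_a (a joint): travel of the ear at the cap's +y side, m: 0 free (out), 0.006 pinched in to its stop; its spring pushes it out with about 5 N when free and 9 N when pinched
- tab_b (a joint): the same for the ear at the cap's -y side. Home means the flange rests on the rigid rim; the latches then have 1.5 mm of room under the lip, and once released the seal lifts the cap by that much until they bear
- inlet (a point): centre of the inlet at the level of the box's flat lid, z up: on the axis of a stiff aluminium collar, 76 mm across, that rises from the lid. The collar is set by hand to a different height each time: its rim stands anywhere from 14 to 29 mm above this point (no pose is given for it: find it by touch). Bore 50 mm, lip 14 mm thick; beneath it the inside widens to 66 mm. Any yaw of the cap fits
- junction: grey steel dust-collection junction box, fixed; origin on the inlet's axis, 58 mm below the lid, which is 190 mm (x) by 150 mm (y), centred 25 mm to the +x of the axis, and 58 to 78 mm above the counter; pipe stub 47 mm long at the +x end. In the bore, 14 mm below the rim, lies a sprung seal plate 40 mm wide: it pushes the plug up with 3.5 N at first touch, 7.5 N at home, 8 mm deeper
- plain_cap: a smaller plain black cap without tabs, 54 mm across, 29 mm tall with its knob; not the one to fit; leave it alone
- jar: a small glass jar, 48 mm across, 55 mm tall; leave it alone
- tape: a roll of tape lying flat, 100 mm across, 25 mm tall; leave it alone
- driver: a screwdriver lying down; leave it alone
- glue: a white glue bottle, 56 mm across, 170 mm tall; leave it alone
- tub: a yellow filler tub, 120 mm across, 120 mm tall; leave it alone
- spray: a spray can, 64 mm across, 190 mm tall; leave it alone
There are look-alikes about, which are no part of the job. Leave any purple look-alike of the part that bears cap_center alone.

How it is judged:
On the way, in this order (a step that is already met when the one before it is completed fails the run):
1. the cap is lifted off the counter with both ears pinched in (height (world z) of cap_center above 0.055 m and value of joint each of tab_a, tab_b above 0.004 m), for 0.1 s.
2. the cap is pressed down in the inlet against the sprung seal (over 5 N) with both ears still pinched in (z of cap_center in the frame of inlet below 0.0375 m and horizontal distance between cap_center and inlet below 0.003 m and contact force between cap and junction above 5 N and value of joint each of tab_a, tab_b above 0.004 m), for 0.1 s.
At the end, for the whole second after the job is handed in: The cap is latched in the inlet: centre within 3 mm of its axis, level to 0.06 rad, cap_center 18 to 37.5 mm above the inlet point (every collar height, home or latched, but not standing on the rim with its ears out), both ears sprung out (joints under 2 mm), at rest, let go (z of cap_center in the frame of inlet between 0.018 and 0.0375 m and horizontal distance between cap_center and inlet below 0.003 m and angle between the z axis of cap_center and the z axis of inlet, either way round below 0.06 rad and value of joint each of tab_a, tab_b below 0.002 m and linear speed of cap below 0.01 m/s); the robot touches nothing.
It fails at once if the cap presses on the junction box with more than 25 N (contact force between cap and junction above 25 N).
It fails at once if another thing on the counter is moved more than 20 mm (distance of any of plain_cap, jar, tape, driver, glue, tub, spray from where it was at the start of the episode above 0.02 m).
It also fails if it takes over 58 s, if anything falls off the work surface, if the arm or the gripper's body presses on something with over 40 N, if the wrist force passes 120 N, or if a joint passes its speed limit or range.

## Working session

There is one attempt and no reset: what is moved stays moved. The work goes in short steps, Python scripts to look and compute and a shell command to move; the robot and the scene stay as the last step left them, time stands still between calls to the robot, and variables do not carry over. Pictures are saved under pics/ and viewed, and the job is handed in when it is done.

```bash
ls; mkdir -p pics; cat > h.py <<'E'
import numpy as np, cv2
from rig import r
def save(n,img): cv2.imwrite(f'pics/{n}.png',cv2.cvtColor(img,cv2.COLOR_RGB2BGR))
E
python3 - <<'E'
from h import *
print({k:np.round(v,4).tolist() for k,v in r.get_state().items()})
for n in ['scene','top','wrist']:
    cp=r.camera_params(n); print(n,{k:np.round(v,3).tolist() for k,v in cp.items()})
    im=r.snapshot(n); np.save(f'{n}0.npy',im); save(n+'0',im)
E
```

```text
pics
{'clock': 0.0, 'joint_pos': [-1.4206, 0.1245, 1.6517, 0.0, 1.3675, -0.0826], 'joint_vel': [-0.0012, -0.0009, 0.0013, 0.0017, -0.0011, 0.0015], 'effort': [-0.0022, -41.7609, -35.9934, 0.0774, 0.0491, -0.0002], 'tcp_pos': [0.1498, -0.6318, 0.2134], 'tcp_rot': [1.0374, 1.3119, -1.035], 'wrist_force': [0.2647, -0.1824, -0.7868], 'ft_torque': [0.0132, -0.0072, 0.0147], 'gripper_width': 0.9967}
scene {'fx': 461.267, 'fy': 461.267, 'cx': 313.081, 'cy': 205.049, 'D': [-0.008, 0.0, 0.0, 0.0, 0.0], 'rvec': [1.248, 2.326, -0.882], 'tvec': [0.28, -0.302, 1.874]}
top {'fx': 388.132, 'fy': 388.132, 'cx': 322.917, 'cy': 200.778, 'D': [-0.047, 0.0, 0.0, 0.0, 0.0], 'rvec': [2.125, -2.147, 0.212], 'tvec': [-0.001, 0.569, 1.022]}
wrist {'fx': 306.032, 'fy': 306.032, 'cx': 320.349, 'cy': 198.567, 'D': [-0.04, 0.0, 0.0, 0.0, 0.0], 'rvec': [-2.307, 1.822, 0.23], 'tvec': [-0.649, -0.028, 0.39]}
```

View pics/scene0.png

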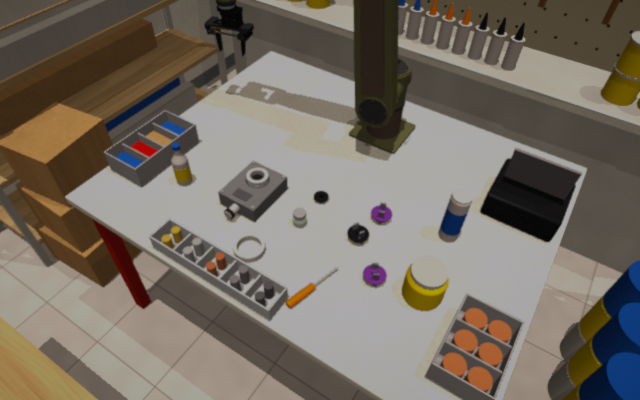

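View pics/top0.png

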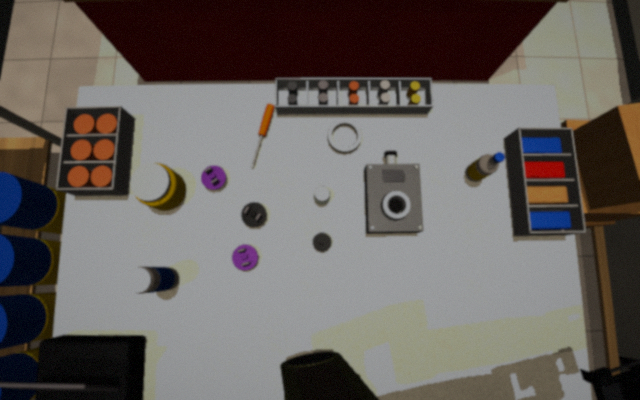

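View pics/wrist0.png

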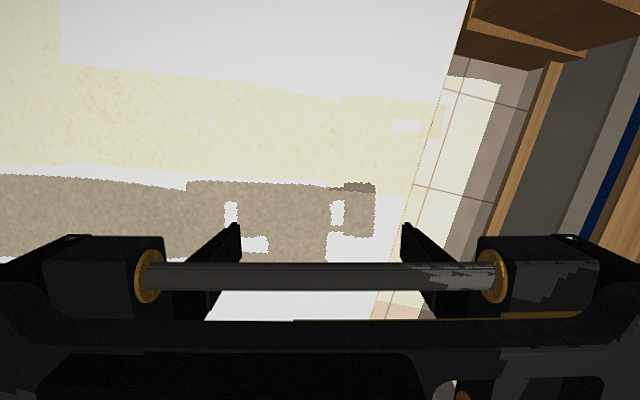

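Candidates in the top view: the black cap with ears at (254,214), purple look-alikes at (214,178) and (246,257), and the small plain cap at (322,242). I choose (254,214) and check it in a crop.

```bash
cat >> h.py <<'E'
def cam(n):
    c=r.camera_params(n); K=np.array([[c['fx'],0,c['cx']],[0,c['fy'],c['cy']],[0,0,1.]])
    R=cv2.Rodrigues(np.array(c['rvec'],float))[0]; return K,np.array(c['D'],float),R,np.array(c['tvec'],float).ravel()
def ray(c,uv,z):
    K,D,R,t=c; p=cv2.undistortPoints(np.array(uv,float).reshape(-1,1,2),K,D).reshape(-1,2)
    d=np.c_[p,np.ones(len(p))]@R; o=-R.T@t
    return o+d*((z-o[2])/d[:,2])[:,None]
def proj(c,P):
    K,D,R,t=c; return cv2.projectPoints(np.array(P,float).reshape(-1,3),cv2.Rodrigues(R)[0],t,K,D)[0].reshape(-1,2)
E
python3 - <<'E'
from h import *
im=np.load('top0.npy'); sc=np.load('scene0.npy')
a=cv2.resize(im[190:240,225:285],None,fx=6,fy=6,interpolation=cv2.INTER_CUBIC)
b=cv2.resize(im[155:240,360:430],None,fx=4,fy=4,interpolation=cv2.INTER_CUBIC)
c=cv2.resize(sc[215:250,335:380],None,fx=8,fy=8,interpolation=cv2.INTER_CUBIC)
H=max(x.shape[0] for x in(a,b,c)); f=lambda x:cv2.copyMakeBorder(x,0,H-x.shape[0],0,5,0)
save('crop',np.hstack([f(a),f(b)])); save('crop2',c)
T=cam('top')
print(-T[2].T@T[3])
g=cv2.cvtColor(im,cv2.COLOR_RGB2GRAY)
m=np.zeros_like(g); m[195:235,235:275]=(g[195:235,235:275]<110)
n,l,s,ce=cv2.connectedComponentsWithStats(m); i=1+np.argmax(s[1:,4]); 
cn=cv2.findContours((l==i).astype(np.uint8),cv2.RETR_EXTERNAL,cv2.CHAIN_APPROX_NONE)[0][0]
print(s[i],ce[i],cv2.minEnclosingCircle(cn),cv2.fitEllipse(cn))
print(ray(T,[ce[i],(254,214),(397,205),(322,242)],0.027))
E
```

```text
[0.37804956 0.01374301 1.10681515]
[241 202  26  27 551] [253.83303085 214.87114338] ((254.0, 215.0), 13.453723907470703) ((253.81968688964844, 214.8643798828125), (25.08989906311035, 26.12904930114746), 151.99502563476562)
[[ 0.53533821  0.18667887  0.027     ]
 [ 0.53780306  0.18625775  0.027     ]
 [ 0.55980016 -0.21765273  0.027     ]
 [ 0.45755016 -0.00366569  0.027     ]]
```

View pics/crop.png

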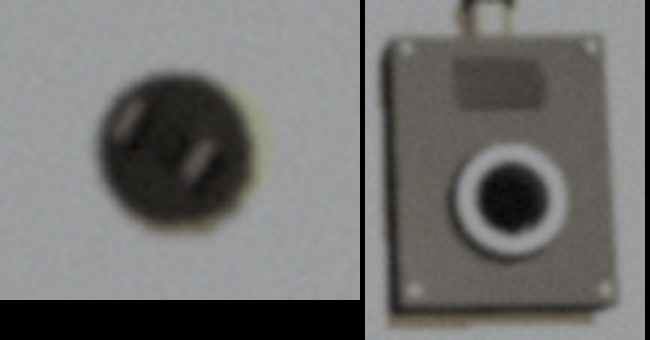

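View pics/crop2.png

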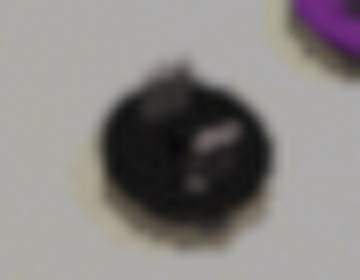

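The crop confirms it: a black disc with two grey ears, at about (246.7,209.7) and (258.5,216.7). The other candidates are purple or have no ears. The collar on the box shows at about (396,205).

```bash
cat >> h.py <<'E'
def tool(s=None):
    s=s or r.get_state(); return np.array(s['tcp_pos']),cv2.Rodrigues(np.array(s['tcp_rot'],float))[0]
def delta(goal,s=None):
    p,R=tool(s); return R.T@(np.array(goal)-p)
E
python3 - <<'E'
from h import *
T=cam('top')
e=ray(T,[(246.7,209.7),(258.5,216.7)],0.055); print('ears',e, e.mean(0)); d=e[0]-e[1]; print('ang',np.degrees(np.arctan2(d[1],d[0])),np.linalg.norm(d))
im=np.load('top0.npy'); g=im.min(2)
m=np.zeros_like(g); m[185:225,375:418]=g[185:225,375:418]>140
n,l,s,ce=cv2.connectedComponentsWithStats(m);i=1+np.argmax(s[1:,4]);print(s[i],ce[i]); 
cn=cv2.findContours((l==i).astype(np.uint8),cv2.RETR_EXTERNAL,cv2.CHAIN_APPROX_NONE)[0][0]
c,rr=cv2.minEnclosingCircle(cn);print(c,rr,cv2.fitEllipse(cn))
for z in(.078+.014,.078+.0215,.078+.029): print(ray(T,[cv2.fitEllipse(cn)[0]],z), 2*rr*1/388*(1.107-z))
p,R=tool();print(R.round(3))
W=cam('wrist');print('cam in tool',R.T@(-W[2].T@W[3]-p),(R.T@W[2].T).round(3))
print('delta', delta([.53,.19,.25]))
E
```

```text
ears [[0.54573454 0.20200759 0.055     ]
 [0.52610452 0.16935921 0.055     ]] [0.53591953 0.1856834  0.055     ]
ang 58.983370483701606 0.03809532819605993
[384 192  26  25 192] [396.45833333 203.84375   ]
(396.4565124511719, 204.28260803222656) 13.066211700439453 ((396.49090576171875, 204.05117797851562), (24.25242805480957, 25.35317611694336), 119.73760986328125)
[[ 0.55143819 -0.20247454  0.092     ]] 0.06836188080384559
[[ 0.55015676 -0.20087659  0.0995    ]] 0.06785674375357088
[[ 0.54887533 -0.19927863  0.107     ]] 0.06735160670329615
[[-0.     0.973  0.231]
 [ 0.002  0.231 -0.973]
 [-1.     0.    -0.002]]
cam in tool [-0.16976147  0.06927601 -0.00033245] [[ 0.001 -0.246  0.969]
 [ 0.    -0.969 -0.246]
 [ 1.     0.    -0.   ]]
delta [-0.03511598  0.55955384 -0.7121414 ]
```

```bash
python3 -m jog '[[0,-0.005,0.034,-0.045,0],[0,-0.005,0.034,-0.045,0],[0,-0.005,0.034,-0.045,0],[0,-0.005,0.034,-0.045,0],[0,-0.005,0.034,-0.045,0],[0,-0.005,0.034,-0.045,0],[0,-0.005,0.034,-0.045,0],[0,0,0.034,-0.045,0]]' 20
python3 - <<'E'
from h import *
p,R=tool(); goal=np.array([.535,.186,.21]); N=13; w=(goal-p)/N
for k in range(N):
    print((R.T@w).round(4)); R=R@cv2.Rodrigues(np.array([-2.367/N,0,0]))[0]
print(R.round(3),-2.367/N)
E
```

```text
clock: 1.15
tcp_pos: [0.332, -0.2178, 0.25]
tcp_rot: [1.036, 1.309, -1.036]
wrist_force: [0.4, -0.2, -0.2]
gripper_width: 1.002
[ 0.0031  0.0223 -0.0266]
[ 0.0031  0.0268 -0.0222]
[ 0.0031  0.0304 -0.0169]
[ 0.0031  0.0329 -0.0112]
[ 0.0031  0.0344 -0.005 ]
[0.0031 0.0347 0.0013]
[0.0031 0.0339 0.0076]
[0.0031 0.032  0.0136]
[0.0031 0.029  0.0192]
[0.0031 0.0251 0.0241]
[0.0031 0.0203 0.0282]
[0.0031 0.0148 0.0314]
[0.0031 0.0089 0.0336]
[[ 0.001 -0.856  0.516]
 [-0.001  0.516  0.856]
 [-1.    -0.001 -0.   ]] -0.18207692307692308
```

```bash
python3 -m jog '[[0,0.003,0.022,-0.027,-0.182],[0,0.003,0.027,-0.022,-0.182],[0,0.003,0.030,-0.017,-0.182],[0,0.003,0.033,-0.011,-0.182],[0,0.003,0.034,-0.005,-0.182],[0,0.003,0.035,0.001,-0.182],[0,0.003,0.034,0.008,-0.182],[0,0.003,0.032,0.014,-0.182]]'
python3 -m jog '[[0,0.003,0.029,0.019,-0.182],[0,0.003,0.025,0.024,-0.182],[0,0.003,0.020,0.028,-0.182],[0,0.003,0.015,0.031,-0.182],[0,0.003,0.009,0.034,-0.182],[0,0,0,0,0],[0,0,0,0,0],[0,0,0,0,0]]'
python3 - <<'E'
from h import *
p,R=tool(); print(p,R.round(3)); im=r.snapshot('wrist'); np.save('wrist1.npy',im); save('wrist1',im)
print(r.get_state()['joint_pos'])
W=cam('wrist'); print(proj(W,[[.536,.186,.055],[.5457,.202,.055],[.5261,.1694,.055]]))
E
```

```text
clock: 2.15
tcp_pos: [0.4567, 0.0303, 0.2253]
tcp_rot: [-0.098, 1.569, 0.097]
wrist_force: [0.9, 0.6, 0.4]
gripper_width: 1.0
clock: 3.15
tcp_pos: [0.5337, 0.1834, 0.2108]
tcp_rot: [-0.8, 1.419, 0.799]
wrist_force: [-0.2, 0.1, 0.5]
gripper_width: 1.0
[0.53367683 0.18336159 0.21075477] [[ 0.    -0.855  0.518]
 [-0.     0.518  0.855]
 [-1.    -0.    -0.   ]]
[ 2.35805251e-01 -6.27049874e-02  1.84760039e+00 -1.12205371e-04
  1.35642895e+00 -7.90478532e-01]
[[322.77291572 186.6750477 ]
 [339.97936432 186.68897682]
 [304.99669184 186.78987183]]
```

View pics/wrist1.png

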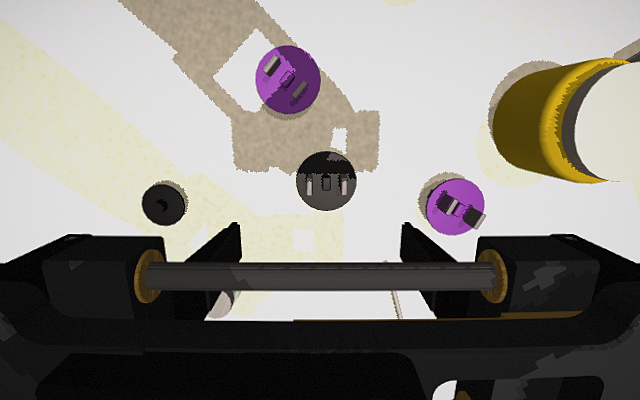

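The cap with ears lies at about (326,181), midway between the fingers. I'll measure its flange and ears.

```bash
python3 - <<'E'
from h import *
im=np.load('wrist1.npy'); save('w1c',cv2.resize(im[140:220,280:370],None,fx=7,fy=7,interpolation=cv2.INTER_CUBIC))
W=cam('wrist'); mx=im.max(2)
m=np.zeros(mx.shape,np.uint8); m[145:217,290:362]=mx[145:217,290:362]<125
n,l,s,ce=cv2.connectedComponentsWithStats(m); i=1+np.argmax(s[1:,4]); print(s[i])
cn=cv2.findContours((l==i).astype(np.uint8),cv2.RETR_EXTERNAL,cv2.CHAIN_APPROX_NONE)[0][0]
print(cv2.fitEllipse(cn),cv2.minEnclosingCircle(cn))
h=cv2.convexHull(cn); 
print(ray(W,[cv2.fitEllipse(cn)[0]],.025), s[i][2]/306*(W[2].T@W[3]*-1)[2])
E
```

```text
[ 296  151   61   60 2719]
((325.7191467285156, 180.3726043701172), (58.87071228027344, 59.82491683959961), 81.7369384765625) ((325.42254638671875, 179.77464294433594), 30.703182220458984)
[[0.53690417 0.18981973 0.025     ]] 0.07586955745317045
```

View pics/w1c.png

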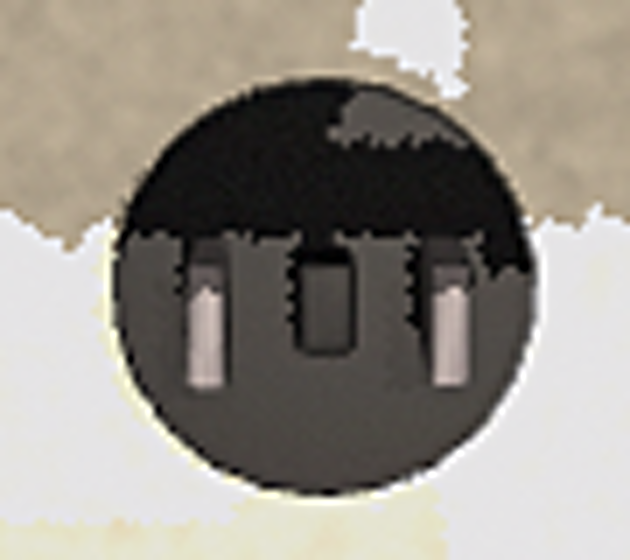

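```bash
python3 - <<'E'
from h import *
W=cam('wrist')
e=ray(W,[(308.9,186.2),(343.7,186.2)],.055); print(e,e.mean(0))
T=cam('top')
g=np.array([.537,.1895,.041-.019+.0])
g[:2]=(e.mean(0)[:2]+np.array([.5369,.1898]))/2
print(g,delta(g))
print('reproj top flange',proj(T,[[*g[:2],.025]]))
print(proj(W,[[.5366,.1890,.055]]))
E
```

```text
[[0.52774089 0.17337502 0.055     ]
 [0.54732525 0.20573588 0.055     ]] [0.53753307 0.18955545 0.055     ]
[0.53721654 0.18967772 0.022     ] [0.18885006 0.00037572 0.00718909]
reproj top flange [[252.89074402 214.32034505]]
[[325.42342538 185.73818235]]
```

```bash
python3 -m jog '[[105,0.0,0,0.0072,0],[105,0.025,0,0,0],[105,0.03,0,0,0],[105,0.03,0,0,0],[105,0.03,0,0,0],[105,0.02,0,0,0],[105,0.005,0,0,0],[105,0,0,0,0]]' 20
python3 - <<'E'
from h import *
p,R=tool(); im=r.snapshot('wrist'); np.save('wrist2.npy',im); save('wrist2',im)
print(p,delta([.5372,.1897,.03])); W=cam('wrist'); print(proj(W,[[.5372,.1897,.055],[.5372,.1897,.027]]))
E
```

```text
clock: 4.2
tcp_pos: [0.5382, 0.1904, 0.0712]
tcp_rot: [-0.801, 1.418, 0.8]
wrist_force: [0.5, 0.7, 0.0]
gripper_width: 0.591
[0.5381803  0.19043491 0.0712318 ] [ 0.04183925  0.00080646 -0.00149164]
[[317.08755807 229.68088727]
 [317.39773251 216.49403752]]
```

View pics/wrist2.png

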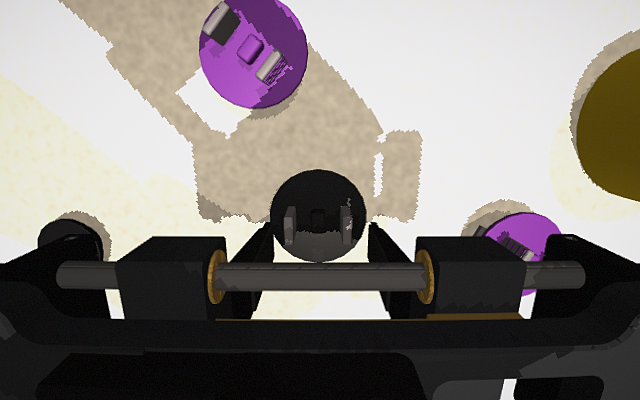

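The ears show at about (290,225) and (347,225), centred between the fingertips at (255,255) and (385,255), so I'm going down.

```bash
python3 -m jog '[[105,0.015,0.0006,-0.001,0],[105,0.015,0,0,0],[105,0.008,0,0,0],[105,0.001,0,0,0],[105,0.001,0,0,0],[105,0.001,0,0,0],[105,0,0,0,0],[105,0,0,0,0]]' 20
```

```text
clock: 5.25
tcp_pos: [0.5368, 0.1898, 0.0299]
tcp_rot: [-0.801, 1.418, 0.801]
wrist_force: [-0.1, -0.4, -0.7]
gripper_width: 0.587
```

```bash
python3 -m jog '[[105,0.0005,0,0,0],[105,0.0005,0,0,0],[105,0.0005,0,0,0],[105,0.0005,0,0,0],[105,0.0005,0,0,0],[105,0.0005,0,0,0],[105,0,0,0,0],[105,0,0,0,0]]' 20
```

```text
clock: 6.25
tcp_pos: [0.5367, 0.1898, 0.0273]
tcp_rot: [-0.801, 1.419, 0.801]
wrist_force: [-2.6, -1.1, 5.5]
gripper_width: 0.589
```

Contact with the flange at z of about 0.027. I'll back off 1 mm and pinch.

```bash
python3 -m jog '[[105,-0.001,0,0,0],[105,0,0,0,0],[255,0,0,0,0],[255,0,0,0,0],[255,0,0,0,0],[255,0,0,0,0],[255,0,0,0,0],[255,0,0,0,0]]' 25
```

```text
clock: 7.25
tcp_pos: [0.5368, 0.1898, 0.0277]
tcp_rot: [-0.801, 1.418, 0.801]
wrist_force: [0.2, -0.2, 0.9]
gripper_width: 0.324
```

```bash
python3 -m jog '[[255,-0.005,0,0,0],[255,-0.015,0,0,0],[255,-0.025,0,0,0],[255,-0.03,0,0,0],[255,-0.03,0,0,0],[255,-0.03,0,0,0],[255,-0.01,0,0,0],[255,0,0,0,0]]' 25
python3 - <<'E'
from h import *
im=r.snapshot('wrist'); save('wrist3',im)
E
```

```text
clock: 8.25
tcp_pos: [0.5369, 0.1899, 0.1735]
tcp_rot: [-0.801, 1.417, 0.8]
wrist_force: [-0.1, -0.3, -0.1]
gripper_width: 0.322
```

View pics/wrist3.png

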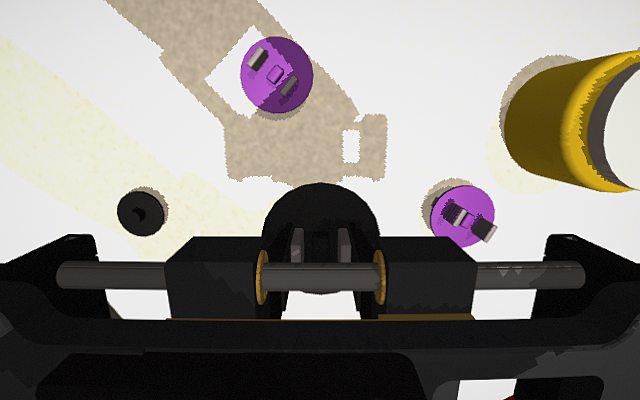

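The cap is held between the fingers at (320,235), lifted, with both ears pinched in. Next I move towards the inlet, stopping to one side so I can see it.

```bash
python3 -m jog '[[255,0,-0.028,-0.032,0],[255,0,-0.038,-0.043,0],[255,0,-0.038,-0.043,0],[255,0,-0.038,-0.043,0],[255,0,-0.038,-0.043,0],[255,0,-0.038,-0.043,0],[255,0,-0.038,-0.043,0],[255,0,-0.037,-0.037,0]]' 25
python3 -m jog '[[255,0,0,0,0],[255,0,0,0,0],[255,0,0,0,0],[255,0,0,0,0],[255,0,0,0,0],[255,0,0,0,0],[255,0,0,0,0],[255,0,0,0,0]]' 25
python3 - <<'E'
from h import *
p,R=tool(); im=r.snapshot('wrist'); np.save('wrist4.npy',im); save('wrist4',im)
W=cam('wrist'); print(p,R.round(3),proj(W,[[.550,-.201,.0995]]))
E
```

```text
clock: 9.3
tcp_pos: [0.6176, -0.2432, 0.1702]
tcp_rot: [-0.798, 1.42, 0.803]
wrist_force: [0.5, -0.3, -1.0]
gripper_width: 0.322
clock: 10.3
tcp_pos: [0.6186, -0.2416, 0.1727]
tcp_rot: [-0.801, 1.418, 0.801]
wrist_force: [0.4, 0.9, -0.6]
gripper_width: 0.322
[ 0.61863328 -0.24159954  0.17267915] [[ 0.    -0.856  0.517]
 [ 0.     0.517  0.856]
 [-1.    -0.     0.   ]] [[318.57692399 106.43439231]]
```

View pics/wrist4.png

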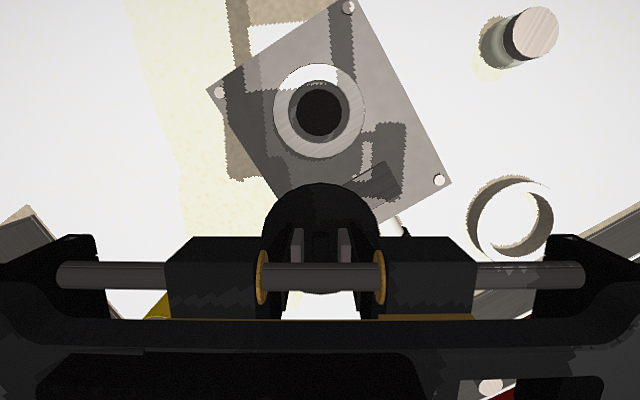

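The collar ring is at about (319,111), with the dark bore inside. I'll fit circles to the rim and the bore.

```bash
python3 - <<'E'
from h import *
im=np.load('wrist4.npy'); W=cam('wrist')
save('w4c',cv2.resize(im[50:175,255:385],None,fx=5,fy=5,interpolation=cv2.INTER_CUBIC))
# radial edges
from scipy.optimize import least_squares
g=cv2.GaussianBlur(cv2.cvtColor(im,cv2.COLOR_RGB2GRAY),(3,3),0).astype(float)
print((-W[2].T@W[3]))
for (r0,r1) in((38,52),(24,36),(18,27)):
    c=np.array([319.,111.])
    for it in range(3):
        P=[]
        for a in np.radians(np.arange(0,360,4)):
            rr=np.arange(r0,r1,.25); x=c[0]+rr*np.cos(a); y=c[1]+rr*np.sin(a)
            v=cv2.remap(g.astype(np.float32),x.astype(np.float32)[None],y.astype(np.float32)[None],cv2.INTER_LINEAR)[0]
            d=np.abs(np.gradient(v)); i=d.argmax()
            if d[i]>2: P.append((x[i],y[i]))
        P=np.array(P)
        f=least_squares(lambda q:np.hypot(P[:,0]-q[0],P[:,1]-q[1])-q[2],[*c,(r0+r1)/2],loss='soft_l1'); c=f.x[:2]
    print(f.x,len(P),np.median(np.abs(f.fun)))
    for z in(.092,.1,.107): print(ray(W,[f.x[:2]],z)[0])
E
```

```text
[ 0.55986839 -0.20560425  0.34242051]
[318.61016093 110.44518854  46.34994021] 86 0.42535670201679565
[ 0.55232326 -0.20241607  0.092     ]
[ 0.55256429 -0.20251792  0.1       ]
[ 0.5527752  -0.20260704  0.107     ]
[318.41572683 111.19977861  31.2828094 ] 90 0.2528183680006464
[ 0.55273741 -0.20284586  0.092     ]
[ 0.55296522 -0.20293398  0.1       ]
[ 0.55316455 -0.20301109  0.107     ]
[318.53236204 112.11902862  23.17647036] 90 0.18267601471850092
[ 0.55338672 -0.20313085  0.092     ]
[ 0.55359379 -0.20320987  0.1       ]
[ 0.55377497 -0.20327901  0.107     ]
```

View pics/w4c.png

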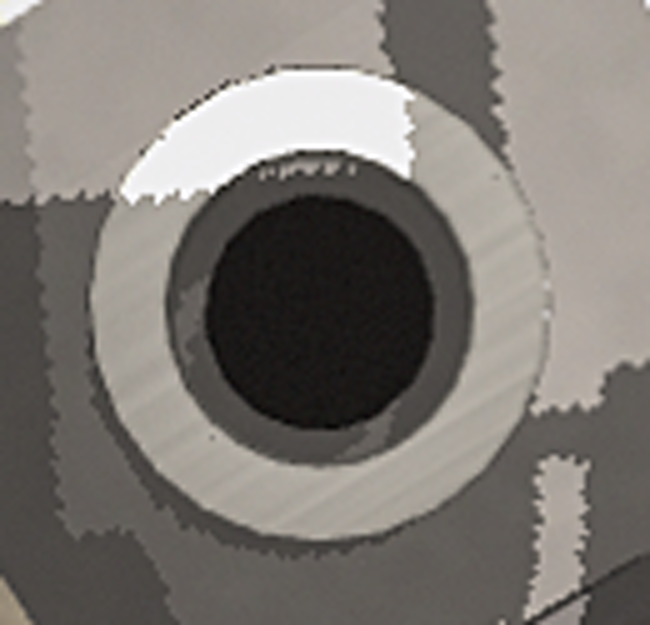

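```bash
python3 - <<'E'
from h import *
im=np.load('wrist4.npy'); W=cam('wrist'); p,R=tool()
zf=p[2]-.0006
a=np.linspace(0,2*np.pi,720)
def circ(c,rad,z): return proj(W,np.c_[c[0]+rad*np.cos(a),c[1]+rad*np.sin(a),np.full(720,z)])
for z in (zf,zf-.005):
  q=circ(p,.036,z); print('pred flange x',q[:,0].min(),q[:,0].max(),'y top',q[:,1].min(),'at x',q[q[:,1].argmin(),0])
mx=im.max(2)
for y in (200,210,220,230): 
    row=mx[y]; xs=[x for x in range(230,410) if row[x]<60]; print(y,min(xs),max(xs), [ (q[np.abs(q[:,1]-y)<.6,0].min(),q[np.abs(q[:,1]-y)<.6,0].max()) for q in [circ(p,.036,zf)]])
print('top row',[ (x,np.where(mx[150:230,x]<60)[0][0]+150) for x in (310,320,330)])
for z in (.088,.092,.096,.1,.104):
  q=circ((.5527,-.2028),.025,z); print(z,'bore w',np.ptp(q[:,0]),'h',np.ptp(q[:,1]), q.mean(0))
  q=circ((.5527,-.2028),.038,z); print('   rim w',np.ptp(q[:,0]),'h',np.ptp(q[:,1]))
E
```

```text
pred flange x 258.7688270052874 379.6715410057155 y top 180.8451306390875 at x 319.40190809960006
pred flange x 260.35213036339155 378.1337486684131 y top 179.21109868672983 at x 319.42060088585816
200 278 387 [(np.float64(273.5512911760984), np.float64(364.76131320033056))]
210 271 370 [(np.float64(266.1220916123668), np.float64(372.2244111131958))]
220 265 375 [(np.float64(261.5061105206151), np.float64(376.8753755568724))]
230 262 406 [(np.float64(259.24199618425854), np.float64(379.17338240929354))]
top row [(310, np.int64(184)), (320, np.int64(182)), (330, np.int64(184))]
0.088 bore w 62.31237145570515 h 64.36476366482417 [318.48882179 110.99465343]
   rim w 94.69410189065786 h 97.83205532606792
0.092 bore w 63.31434675726149 h 65.40640299861342 [318.46310092 110.82879633]
   rim w 96.21597446731204 h 99.41514002414729
0.096 bore w 64.34905521715638 h 66.48230207383179 [318.43654    110.65735045]
   rim w 97.78768883082512 h 101.05027917043049
0.1 bore w 65.4181266249621 h 67.59417881182296 [318.40909721 110.48002901]
   rim w 99.41154395751357 h 102.74008167368808
0.104 bore w 66.52330073191757 h 68.74386790004066 [318.38072795 110.29652531]
   rim w 101.09017500746808 h 104.48733361760173
```

Pixel sizes come out about 4% smaller than the calibration predicts. A second view from a known shift will settle the scale.

```bash
python3 -m jog '[[255,0,0.008,0,0],[255,0,0.01,0,0],[255,0,0.01,0,0],[255,0,0.007,0,0],[255,0,0,0,0],[255,0,0,0,0],[255,0,0,0,0],[255,0,0,0,0]]' 25
cat >> h.py <<'E'
from scipy.optimize import least_squares
def ring(im,c,r0,r1,amin=0,amax=360):
    g=cv2.GaussianBlur(cv2.cvtColor(im,cv2.COLOR_RGB2GRAY),(3,3),0).astype(np.float32); c=np.array(c,float)
    for it in range(4):
        P=[]
        for a in np.radians(np.arange(amin,amax,3)):
            rr=np.arange(r0,r1,.25,dtype=np.float32); x=(c[0]+rr*np.cos(a)).astype(np.float32); y=(c[1]+rr*np.sin(a)).astype(np.float32)
            v=cv2.remap(g,x[None],y[None],cv2.INTER_LINEAR)[0]
            d=np.abs(np.gradient(v)); i=d.argmax()
            if d[i]>2: P.append((x[i],y[i]))
        P=np.array(P)
        f=least_squares(lambda q:np.hypot(P[:,0]-q[0],P[:,1]-q[1])-q[2],[*c,(r0+r1)/2],loss='soft_l1'); c=f.x[:2]
    return f.x,np.median(np.abs(f.fun))
E
python3 - <<'E'
from h import *
p,R=tool(); im=r.snapshot('wrist'); np.save('wrist5.npy',im); save('wrist5',im)
W=cam('wrist'); print(p, -W[2].T@W[3]); print(proj(W,[[.5529,-.2029,.098]]))
E
```

```text
clock: 11.35
tcp_pos: [0.5888, -0.2236, 0.1726]
tcp_rot: [-0.801, 1.418, 0.801]
wrist_force: [1.1, 0.1, 0.1]
gripper_width: 0.323
[ 0.58880428 -0.22363181  0.17260413] [ 0.53003298 -0.18758589  0.3423366 ]
[[318.45463377 156.48296845]]
```

View pics/wrist5.png

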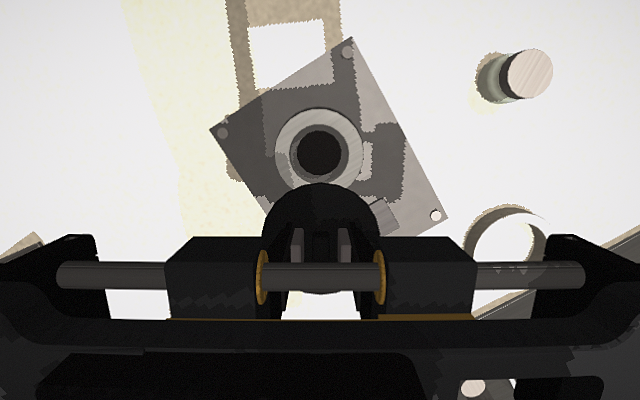

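```bash
python3 - <<'E'
from h import *
i4=np.load('wrist4.npy'); i5=np.load('wrist5.npy')
save('w5c',cv2.resize(i5[95:195,260:380],None,fx=5,fy=5,interpolation=cv2.INTER_CUBIC))
for nm,im,c in (('4',i4,(319,111)),('5',i5,(319,152))):
    am=(0,360) if nm=='4' else (160,380)
    for r0,r1 in((39,52),(25,36),(18,26)): print(nm,ring(im,c,r0,r1,*am))
# lid screws
for im,pts in((i4,[(220,92),(348,7),(439,181)]),(i5,[(222,132),(347,51),(435,215)])):
    for (x,y) in pts:
        w=im[max(0,y-8):y+9,x-8:x+9].min(2).astype(float); w=np.clip(w-np.percentile(w,70),0,None)
        Y,X=np.mgrid[max(0,y-8):max(0,y-8)+w.shape[0],x-8:x+9]; print((X*w).sum()/w.sum(),(Y*w).sum()/w.sum())
E
```

```text
4 (array([318.63656332, 110.34947552,  46.3715575 ]), np.float64(0.375551892984177))
4 (array([318.44167305, 111.16481017,  31.32277539]), np.float64(0.22650452152234024))
4 (array([318.49584959, 112.11690916,  23.13884012]), np.float64(0.15547364518939055))
5 (array([318.99106673, 153.56631764,  44.80178068]), np.float64(0.25467910971563157))
5 (array([318.47621108, 153.71356883,  29.97917688]), np.float64(0.15213557029079539))
5 (array([318.51614606, 152.52555954,  22.20530538]), np.float64(0.15212593487590098))
219.17017629774733 92.54211557296769
351.5083333333333 6.288636363636364
441.5779467680608 183.28010139416983
216.49100425253516 133.0631337912986
353.2925225965489 50.631059983566146
436.60437402667753 216.0629697339021
```

View pics/w5c.png

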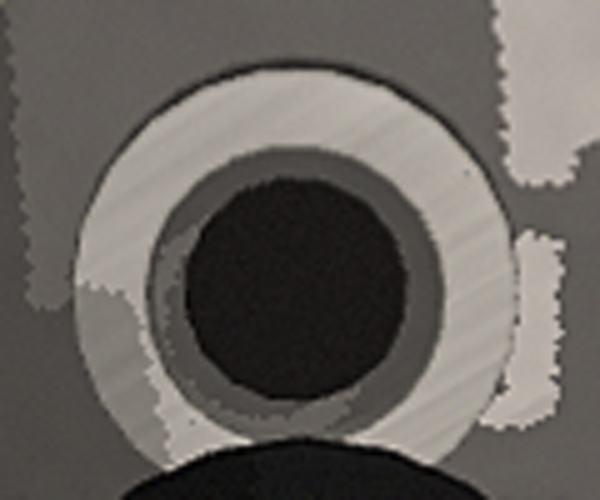

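Using both views, the effective focal length is about 296 px, the rim is near z 0.092, and the inlet is at about (0.550,-0.202). The top view agrees to about 1 mm. From here the inlet is about 45 mm along tool y and -1.4 mm along tool z.

```bash
python3 -m jog '[[255,0,0.01,-0.0014,0],[255,0,0.012,0,0],[255,0,0.013,0,0],[255,0.005,0.01,0,0],[255,0.01,0,0,0],[255,0.01,0,0,0],[255,0.008,0,0,0],[255,0,0,0,0]]' 20
python3 - <<'E'
from h import *
p,R=tool(); print(p)
for n in('scene','top','wrist'):
    im=r.snapshot(n); np.save(n+'6.npy',im)
    if n=='scene': save('s6',cv2.resize(im[145:225,210:310],None,fx=7,fy=7,interpolation=cv2.INTER_CUBIC))
    if n=='wrist': save('w6',im)
E
```

```text
clock: 12.4
tcp_pos: [0.5489, -0.2013, 0.1382]
tcp_rot: [-0.799, 1.42, 0.802]
wrist_force: [0.5, 0.0, -1.0]
gripper_width: 0.322
[ 0.54889668 -0.20125509  0.13820936]
```

View pics/s6.png

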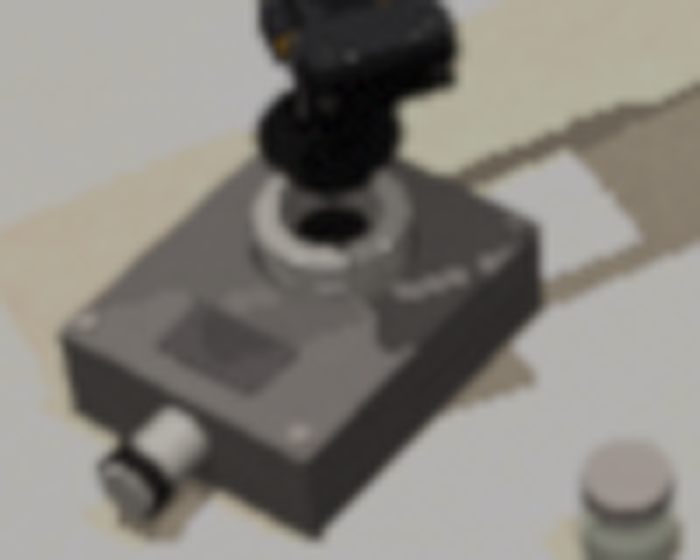

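View pics/w6.png

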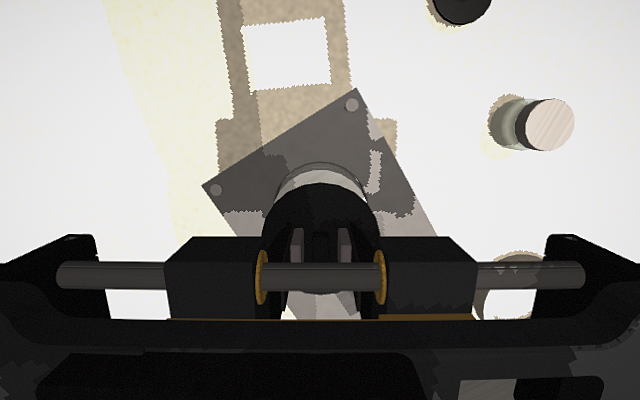

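```bash
python3 - <<'E'
from h import *
p,R=tool(); C=cam('scene'); print(p)
q=lambda P:(proj(C,P)-[210,145])*7+3
a=np.linspace(0,6.28,90)
def ext(c,rad,z):
    u=q(np.c_[c[0]+rad*np.cos(a),c[1]+rad*np.sin(a),np.full(90,z)]); return u.min(0).round(1),u.max(0).round(1)
print('flange top',ext(p,.036,p[2]-.0005),'bot',ext(p,.036,p[2]-.0055))
print('axis dirs per mm',q([[*p[:2],.1]])-q([[p[0]-.01,p[1],.1]]),q([[*p[:2],.1]])-q([[p[0],p[1]-.01,.1]]),q([[*p[:2],.11]])-q([[*p[:2],.1]]))
for z in(.092,.098): print('rim',z,ext(p,.038,z))
E
```

```text
[ 0.54971951 -0.20166433  0.13988167]
flange top (array([252.8,  74. ]), array([405.4, 177.4])) bot (array([253.8,  81.8]), array([406. , 185.1]))
axis dirs per mm [[-12.6984677   11.81172753]] [[16.39706064  8.05511493]] [[ -1.47859127 -15.07826844]]
rim 0.092 (array([257.5, 143.5]), array([414.9, 252.4]))
rim 0.098 (array([256.4, 134.5]), array([414.2, 243.5]))
```

```bash
python3 - <<'E'
from h import *
im=np.load('scene6.npy'); C=cam('scene'); p=np.array([.5497,-.2017,.1399])
c=im[148:195,238:278]; big=cv2.resize(c,None,fx=12,fy=12,interpolation=cv2.INTER_CUBIC)
big=cv2.convertScaleAbs(big,alpha=1.4)
a=np.linspace(0,2*np.pi,200)
def dr(ctr,rad,z,col):
    u=(proj(C,np.c_[ctr[0]+rad*np.cos(a),ctr[1]+rad*np.sin(a),np.full(200,z)])-[238,148]+.5)*12
    cv2.polylines(big,[u.astype(np.int32)],True,col,1)
dr(p,.036,.1394,(255,0,0)); dr(p,.036,.1344,(255,120,0)); dr(p,.038,.094,(0,255,0)); dr(p,.025,.094,(0,255,0)); dr(p,.038,.078,(0,200,255))
save('s6b',big)
E
```

```text
(no output)
```

View pics/s6b.png

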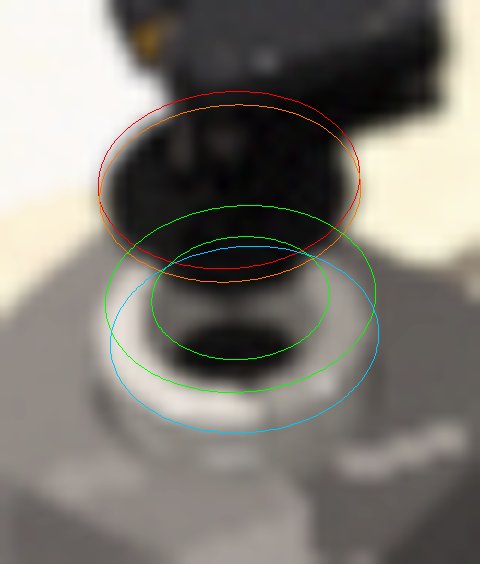

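Scene overlay: flange and rim are both offset from the prediction, so the scene calibration is biased. I'll tie the wrist camera down with the cap circles of known place and size, then recompute the inlet.

```bash
cat > ba.py <<'E'
from h import *
from scipy.spatial.transform import Rotation as Ro
def edges(im,c,r0,r1,arcs,pol):
    g=cv2.GaussianBlur(cv2.cvtColor(im,cv2.COLOR_RGB2GRAY),(3,3),0).astype(np.float32); P=[]
    for a0,a1 in arcs:
        for a in np.radians(np.arange(a0,a1,3)):
            rr=np.arange(r0,r1,.25,dtype=np.float32); x=(c[0]+rr*np.cos(a)).astype(np.float32); y=(c[1]+rr*np.sin(a)).astype(np.float32)
            v=cv2.remap(g,x[None],y[None],cv2.INTER_LINEAR)[0]; d=np.gradient(v)*pol; i=d.argmax()
            if d[i]>2: P.append((x[i],y[i]))
    return np.array(P)
i1,i2,i4,i5=[np.load(f'wrist{k}.npy') for k in(1,2,4,5)]
Rt=np.array([[0,-.856,.517],[0,.517,.856],[-1,0,0]])
pos={1:[.53368,.18336,.21075],2:[.53818,.19043,.07123],4:[.61863,-.2416,.17268],5:[.58880,-.22363,.17260]}
# obs: img, pts, body, radius
O=[(1,edges(i1,(325.7,180.4),26,34,[(0,360)],1),'cap',.036),
   (2,edges(i2,(318.5,216),42,52,[(200,340)],1),'cap',.036),
   (4,edges(i4,(318.4,111.2),27,36,[(0,360)],1),'inl',.025),
   (4,edges(i4,(318.6,110.3),42,50,[(0,80),(100,190),(320,360)],-1),'inl',.038),
   (5,edges(i5,(318.5,153.7),26,35,[(160,380)],1),'inl',.025),
   (5,edges(i5,(319,153.5),40,49,[(170,370)],-1),'inl',.038)]
for k,P,b,rad in O:
    f=least_squares(lambda q:np.hypot(*(P-q[:2]).T)-q[2],[*P.mean(0),40],loss='soft_l1').x; print(k,b,len(P),f.round(2))
c0=r.camera_params('wrist'); D=np.array(c0['D'],float)
# camera in tool nominal
Rc0=np.array([[0,-.246,.9693],[0,-.9693,-.246],[1,0,0]]); 
import sys
W=cam('wrist'); p,R=tool(); Rc0=R.T@W[2].T; tc0=R.T@(-W[2].T@W[3]-p)
def res(q,full=False,sf=1):
    f=c0['fx']*(1+q[6]); K=np.array([[f,0,c0['cx']],[0,f,c0['cy']],[0,0,1]])
    Rc=Rc0@Ro.from_rotvec(q[3:6]).as_matrix(); tc=tc0+q[:3]; out=[]
    for k,P,b,rad in O:
        n=cv2.undistortPoints(P.reshape(-1,1,2).astype(float),K,D).reshape(-1,2)
        d=np.c_[n,np.ones(len(n))]@(Rt@Rc).T; o=np.array(pos[k])+Rt@tc
        z=.027 if b=='cap' else q[11]; c=q[7:9] if b=='cap' else q[9:11]
        X=o+d*((z-o[2])/d[:,2])[:,None]
        e=(np.hypot(*(X[:,:2]-c).T)-rad)/(o[2]-z)*300
        out.append(np.tanh(e/4)*4)
    if full: return [np.sqrt(np.mean(x**2)).round(2) for x in out],[x.mean().round(2) for x in out]
    jaw=np.array([.517,.856])@(q[7:9]-np.array([.5368,.1898]))  # cap centred along the jaws when gripped
    return np.r_[np.concatenate(out)/1.0,q[:3]/.002*3,q[3:6]/.01*3,q[6]/sf*3,jaw/.0005*3,(q[11]-.0995)/.0075*3]
for sf in(1e-5,.01,.05):
    q0=np.r_[np.zeros(7),.537,.1897,.552,-.2025,.097]
    s=least_squares(res,q0,x_scale=np.r_[[.001]*3,[.005]*3,.01,[.001]*5],args=(False,sf))
    print(sf,'dt',s.x[:3].round(4),'dr',s.x[3:6].round(4),'f',s.x[6].round(4),'cap',s.x[7:9].round(4),'inl',s.x[9:].round(4),'cost',s.cost.round(1)); print(res(s.x,True))
    dcap=Rt.T@np.array([*(s.x[7:9]-[.5368,.1898]),0]); print(' cap offset in tool',dcap.round(4),'TCP goal',(s.x[9:11]-(s.x[7:9]-[.5368,.1898])).round(4))
E
python3 ba.py
```

```text
1 cap 120 [325.8  180.58  30.04]
2 cap 47 [317.53 218.14  49.26]
4 inl 120 [318.41 111.2   31.28]
4 inl 67 [318.25 111.6   45.35]
5 inl 74 [318.55 153.62  29.88]
5 inl 66 [318.34 152.37  43.76]
1e-05 dt [-0.002  -0.      0.0002] dr [-0.0012 -0.0011  0.0009] f -0.0 cap [0.538 0.189] inl [ 0.5531 -0.2031  0.0826] cost 104.6
([np.float64(0.31), np.float64(0.31), np.float64(0.57), np.float64(0.82), np.float64(0.48), np.float64(0.75)], [np.float64(-0.15), np.float64(-0.01), np.float64(0.49), np.float64(-0.64), np.float64(0.41), np.float64(-0.69)])
 cap offset in tool [ 0.     -0.0015 -0.    ] TCP goal [ 0.5519 -0.2024]
0.01 dt [-0.0013 -0.      0.0003] dr [-0.0009 -0.0012  0.0009] f -0.0066 cap [0.5377 0.1892] inl [ 0.5527 -0.2029  0.0834] cost 100.9
([np.float64(0.28), np.float64(0.3), np.float64(0.57), np.float64(0.82), np.float64(0.49), np.float64(0.75)], [np.float64(-0.01), np.float64(-0.02), np.float64(0.5), np.float64(-0.64), np.float64(0.42), np.float64(-0.69)])
 cap offset in tool [ 0.     -0.0011 -0.    ] TCP goal [ 0.5518 -0.2023]
0.05 dt [-0.0006 -0.      0.0003] dr [-0.0007 -0.0014  0.0009] f -0.0133 cap [0.5375 0.1894] inl [ 0.5523 -0.2027  0.0843] cost 97.1
([np.float64(0.3), np.float64(0.29), np.float64(0.58), np.float64(0.82), np.float64(0.5), np.float64(0.74)], [np.float64(0.12), np.float64(-0.02), np.float64(0.5), np.float64(-0.63), np.float64(0.43), np.float64(-0.69)])
 cap offset in tool [ 0.     -0.0008 -0.    ] TCP goal [ 0.5517 -0.2022]
```

The lid height is evidently itself variable (58–78 mm), so the rim can sit lower, at about 0.083–0.088. The nominal camera fit then holds, and the TCP goal is about (0.5519,-0.2024).

```bash
python3 -m jog '[[255,0,-0.0022,0.0005,0],[255,0.004,0,0,0],[255,0.005,0,0,0],[255,0.004,0,0,0],[255,0.002,0,0,0],[255,0,0,0,0],[255,0,0,0,0],[255,0,0,0,0]]' 20
python3 - <<'E'
from h import *
print(r.get_state()['tcp_pos'],r.get_state()['wrist_force'])
im=r.snapshot('scene'); save('s7',cv2.resize(im[145:200,230:285],None,fx=10,fy=10,interpolation=cv2.INTER_CUBIC))
E
```

```text
clock: 13.55
tcp_pos: [0.5517, -0.2022, 0.1249]
tcp_rot: [-0.801, 1.418, 0.8]
wrist_force: [0.2, -0.4, -1.5]
gripper_width: 0.324
[ 0.55167517 -0.20223354  0.12490719] [ 0.15988216 -0.39739349 -1.52839082]
```

View pics/s7.png

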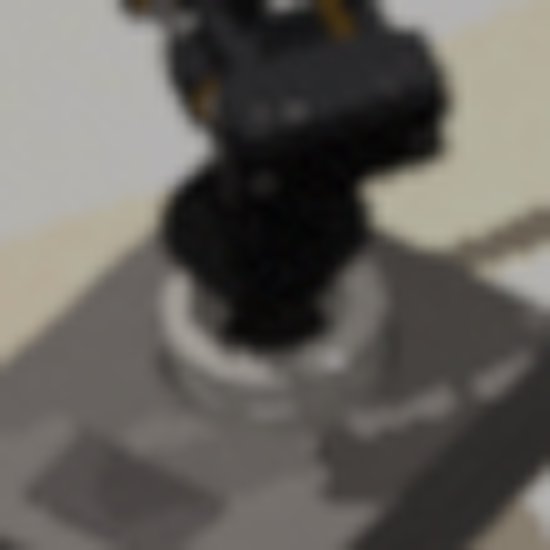

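The plug's foot is lined up over the bore. I'll feel downwards from here.

```bash
python3 -m jog '[[255,0.002,0,0,0],[255,0.002,0,0,0],[255,0.002,0,0,0],[255,0.001,0,0,0],[255,0,0,0,0],[255,0,0,0,0],[255,0,0,0,0],[255,0,0,0,0]]' 20
python3 -m jog '[[255,0.001,0,0,0],[255,0.001,0,0,0],[255,0.001,0,0,0],[255,0,0,0,0],[255,0,0,0,0],[255,0,0,0,0],[255,0,0,0,0],[255,0,0,0,0]]' 20
```

```text
clock: 14.6
tcp_pos: [0.5516, -0.2022, 0.1177]
tcp_rot: [-0.801, 1.418, 0.801]
wrist_force: [0.5, -0.7, -0.5]
gripper_width: 0.325
clock: 15.6
tcp_pos: [0.5515, -0.2022, 0.1147]
tcp_rot: [-0.801, 1.418, 0.801]
wrist_force: [0.4, 0.1, -0.2]
gripper_width: 0.327
```

```bash
python3 -m jog '[[255,0.001,0,0,0],[255,0.001,0,0,0],[255,0.0005,0,0,0],[255,0,0,0,0],[255,0,0,0,0],[255,0,0,0,0],[255,0,0,0,0],[255,0,0,0,0]]' 20
```

```text
clock: 16.6
tcp_pos: [0.5516, -0.2021, 0.1122]
tcp_rot: [-0.801, 1.418, 0.801]
wrist_force: [-0.2, 0.2, -1.3]
gripper_width: 0.326
```

```bash
python3 -m jog '[[255,0.001,0,0,0],[255,0.001,0,0,0],[255,0.0005,0,0,0],[255,0,0,0,0],[255,0,0,0,0],[255,0,0,0,0],[255,0,0,0,0],[255,0,0,0,0]]' 20
python3 - <<'E'
from h import *
im=r.snapshot('scene'); save('s8',cv2.resize(im[145:200,230:285],None,fx=10,fy=10,interpolation=cv2.INTER_CUBIC))
im=r.snapshot('wrist'); save('w8',im); np.save('wrist8.npy',im)
E
```

```text
clock: 17.6
tcp_pos: [0.5516, -0.2021, 0.1097]
tcp_rot: [-0.801, 1.418, 0.801]
wrist_force: [0.9, -0.2, -1.2]
gripper_width: 0.327
```

View pics/s8.png

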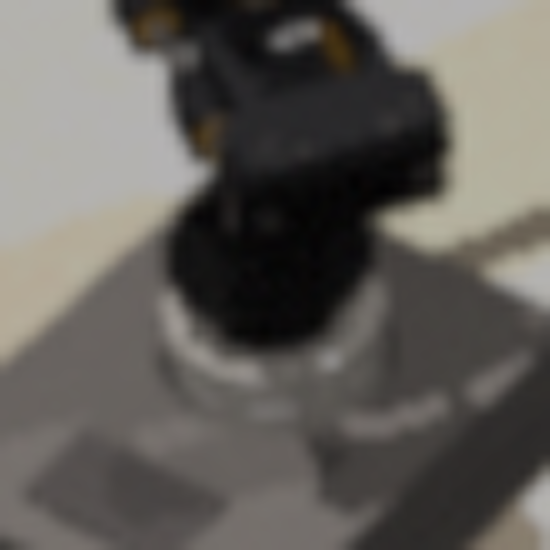

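View pics/w8.png

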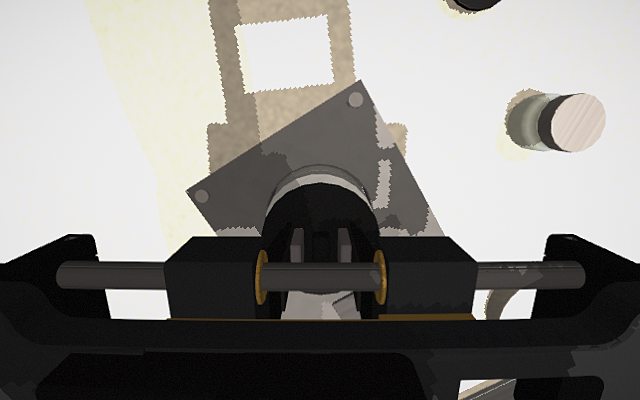

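```bash
python3 -m jog '[[255,0.001,0,0,0],[255,0.001,0,0,0],[255,0.0005,0,0,0],[255,0,0,0,0],[255,0,0,0,0],[255,0,0,0,0],[255,0,0,0,0],[255,0,0,0,0]]' 20
```

```text
clock: 18.7
tcp_pos: [0.5515, -0.2021, 0.1072]
tcp_rot: [-0.801, 1.418, 0.801]
wrist_force: [0.6, 0.2, -1.6]
gripper_width: 0.323
```

```bash
python3 -m jog '[[255,0.001,0,0,0],[255,0.001,0,0,0],[255,0.0005,0,0,0],[255,0,0,0,0],[255,0,0,0,0],[255,0,0,0,0],[255,0,0,0,0],[255,0,0,0,0]]' 20
```

```text
clock: 19.7
tcp_pos: [0.5516, -0.2021, 0.1047]
tcp_rot: [-0.801, 1.418, 0.801]
wrist_force: [-0.5, -0.1, -0.8]
gripper_width: 0.321
```

```bash
python3 -m jog '[[255,0.001,0,0,0],[255,0.001,0,0,0],[255,0.0005,0,0,0],[255,0,0,0,0],[255,0,0,0,0],[255,0,0,0,0],[255,0,0,0,0],[255,0,0,0,0]]' 20
```

```text
clock: 20.7
tcp_pos: [0.5516, -0.2022, 0.1022]
tcp_rot: [-0.801, 1.418, 0.801]
wrist_force: [0.3, 0.0, -0.8]
gripper_width: 0.326
```

```bash
python3 -m jog '[[255,0.001,0,0,0],[255,0.001,0,0,0],[255,0.001,0,0,0],[255,0,0,0,0],[255,0,0,0,0],[255,0,0,0,0],[255,0,0,0,0],[255,0,0,0,0]]' 20
```

```text
clock: 21.7
tcp_pos: [0.5516, -0.2022, 0.0992]
tcp_rot: [-0.801, 1.418, 0.801]
wrist_force: [-0.8, 0.5, -1.4]
gripper_width: 0.319
```

```bash
python3 -m jog '[[255,0.001,0,0,0],[255,0.001,0,0,0],[255,0.0005,0,0,0],[255,0,0,0,0],[255,0,0,0,0],[255,0,0,0,0],[255,0,0,0,0],[255,0,0,0,0]]' 20
python3 - <<'E'
from h import *
im=r.snapshot('scene'); save('s9',cv2.resize(im[145:200,230:285],None,fx=10,fy=10,interpolation=cv2.INTER_CUBIC))
im=r.snapshot('wrist'); np.save('wrist9.npy',im); save('w9',im[120:320,200:460])
E
```

```text
clock: 22.7
tcp_pos: [0.5516, -0.2022, 0.0968]
tcp_rot: [-0.801, 1.418, 0.801]
wrist_force: [-1.3, 0.7, 4.0]
gripper_width: 0.326
```

View pics/s9.png

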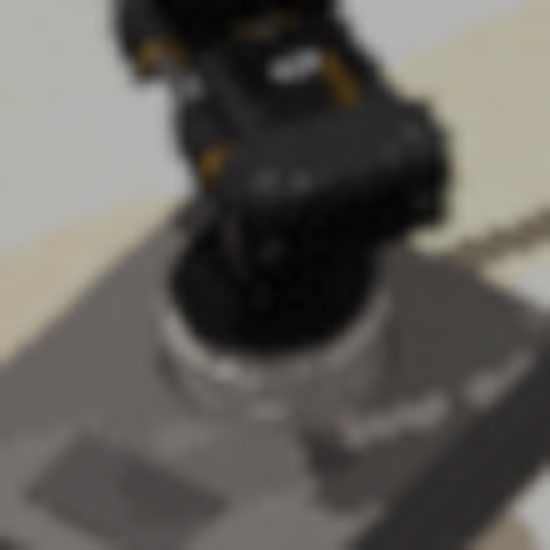

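View pics/w9.png

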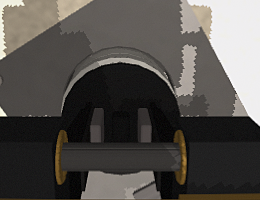

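Upward force of about 5 N with the underside at about 0.069. That fits the seal if the rim is at about 0.083. I'll take small steps to see whether it rises softly.

```bash
python3 -m jog '[[255,0.0005,0,0,0],[255,0.0005,0,0,0],[255,0,0,0,0],[255,0,0,0,0],[255,0,0,0,0],[255,0,0,0,0],[255,0,0,0,0],[255,0,0,0,0]]' 20
```

```text
clock: 23.8
tcp_pos: [0.5516, -0.2022, 0.0957]
tcp_rot: [-0.801, 1.418, 0.801]
wrist_force: [-1.0, -0.3, 3.8]
gripper_width: 0.329
```

Soft, so it is the seal.

```bash
python3 -m jog '[[255,0.0005,0,0,0],[255,0.0005,0,0,0],[255,0.0005,0,0,0],[255,0.0005,0,0,0],[255,0,0,0,0],[255,0,0,0,0],[255,0,0,0,0],[255,0,0,0,0]]' 20
```

```text
clock: 24.8
tcp_pos: [0.5516, -0.2022, 0.0937]
tcp_rot: [-0.801, 1.418, 0.801]
wrist_force: [0.3, -0.3, 4.0]
gripper_width: 0.328
```

```bash
python3 -m jog '[[255,0.0005,0,0,0],[255,0.0005,0,0,0],[255,0.0005,0,0,0],[255,0,0,0,0],[255,0,0,0,0],[255,0,0,0,0],[255,0,0,0,0],[255,0,0,0,0]]' 20
```

```text
clock: 25.8
tcp_pos: [0.5516, -0.2022, 0.0923]
tcp_rot: [-0.801, 1.418, 0.801]
wrist_force: [-0.4, 0.2, 6.2]
gripper_width: 0.324
```

```bash
python3 -m jog '[[255,0.0005,0,0,0],[255,0.0005,0,0,0],[255,0,0,0,0],[255,0,0,0,0],[255,0,0,0,0],[255,0,0,0,0],[255,0,0,0,0],[255,0,0,0,0]]' 20
```

```text
clock: 26.8
tcp_pos: [0.5516, -0.2022, 0.0914]
tcp_rot: [-0.801, 1.418, 0.801]
wrist_force: [-0.6, 0.6, 5.9]
gripper_width: 0.325
```

```bash
python3 -m jog '[[255,0.0005,0,0,0],[255,0.0005,0,0,0],[255,0,0,0,0],[255,0,0,0,0],[255,0,0,0,0],[255,0,0,0,0],[255,0,0,0,0],[255,0,0,0,0]]' 20
```

```text
clock: 27.8
tcp_pos: [0.5516, -0.2022, 0.0905]
tcp_rot: [-0.801, 1.418, 0.801]
wrist_force: [-1.9, 1.1, 5.6]
gripper_width: 0.328
```

```bash
python3 -m jog '[[255,0.0005,0,0,0],[255,0.0002,0,0,0],[255,0,0,0,0],[255,0,0,0,0],[255,0,0,0,0],[255,0,0,0,0],[255,0,0,0,0],[255,0,0,0,0]]' 20
```

```text
clock: 28.8
tcp_pos: [0.5516, -0.2022, 0.0898]
tcp_rot: [-0.801, 1.418, 0.801]
wrist_force: [-1.2, 1.1, 7.2]
gripper_width: 0.329
```

```bash
python3 -m jog '[[255,0.0005,0,0,0],[255,0.0002,0,0,0],[255,0,0,0,0],[255,0,0,0,0],[255,0,0,0,0],[255,0,0,0,0],[255,0,0,0,0],[255,0,0,0,0]]' 20
```

```text
clock: 29.8
tcp_pos: [0.5517, -0.2022, 0.0897]
tcp_rot: [-0.801, 1.418, 0.801]
wrist_force: [-2.7, 1.2, 8.8]
gripper_width: 0.327
```

The descent is stalling (0.0897 measured, about 0.0891 commanded) and the force is stepping up, so the flange is reaching the rim. One more small step to confirm.

```bash
python3 -m jog '[[255,0.0004,0,0,0],[255,0,0,0,0],[255,0,0,0,0],[255,0,0,0,0],[255,0,0,0,0],[255,0,0,0,0],[255,0,0,0,0],[255,0,0,0,0]]' 20
python3 - <<'E'
from h import *
im=r.snapshot('scene'); save('s10',cv2.resize(im[145:200,230:285],None,fx=10,fy=10,interpolation=cv2.INTER_CUBIC))
im=r.snapshot('wrist'); save('w10',cv2.resize(im[150:320,220:430],None,fx=3,fy=3))
E
```

```text
clock: 30.8
tcp_pos: [0.5517, -0.2022, 0.0897]
tcp_rot: [-0.801, 1.418, 0.801]
wrist_force: [-4.1, 1.9, 11.2]
gripper_width: 0.33
```

View pics/s10.png

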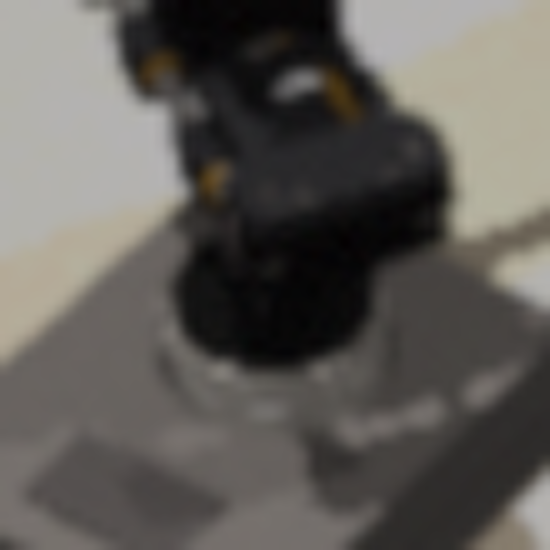

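View pics/w10.png

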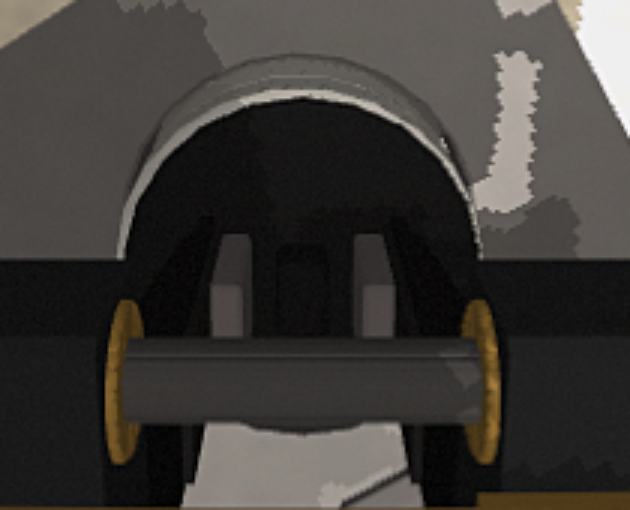

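The flange is home: z is stuck at 0.0897 while the force climbed to 11 N. The wrist view shows the flange nearly concentric on the rim, with an even bright crescent. I'll open slowly with the tips still pressing.

```bash
python3 -m jog '[[165,0,0,0,0],[158,0,0,0,0],[150,0,0,0,0],[142,0,0,0,0],[134,0,0,0,0],[126,0,0,0,0],[118,0,0,0,0],[110,0,0,0,0]]' 20
python3 - <<'E'
from h import *
im=r.snapshot('wrist'); save('w11',cv2.resize(im[150:320,220:430],None,fx=3,fy=3))
E
```

```text
clock: 31.9
tcp_pos: [0.5525, -0.2023, 0.0894]
tcp_rot: [-0.802, 1.416, 0.799]
wrist_force: [-0.0, 0.6, 7.7]
gripper_width: 0.561
```

View pics/w11.png

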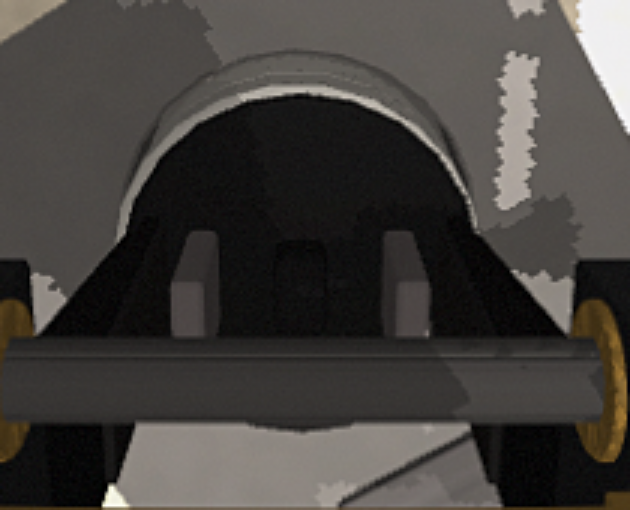

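The ears have sprung fully apart: 258 px over their outer faces against 183 px pinched, which matches 44/32 mm. The tips still press on the flange with about 8 N. Now I back off.

```bash
python3 -m jog '[[105,-0.0005,0,0,0],[105,-0.001,0,0,0],[105,-0.003,0,0,0],[100,-0.01,0,0,0],[100,-0.02,0,0,0],[100,-0.03,0,0,0],[100,-0.03,0,0,0],[100,0,0,0,0]]' 20
python3 -m jog '[[100,-0.01,-0.02,0,0],[100,-0.01,-0.02,0,0],[100,0,-0.02,0,0],[100,0,-0.02,0,0],[100,0,0,0,0],[100,0,0,0,0],[100,0,0,0,0],[100,0,0,0,0]]' 20
python3 - <<'E'
from h import *
p,R=tool(); W=cam('wrist'); im=r.snapshot('wrist'); np.save('wrist12.npy',im); save('w12',im); print(p)
im=r.snapshot('scene'); save('s12',im); save('s12c',cv2.resize(im[145:200,230:285],None,fx=10,fy=10,interpolation=cv2.INTER_CUBIC)); np.save('scene12.npy',im)
im=r.snapshot('top'); np.save('top12.npy',im); save('t12',im)
E
```

```text
clock: 32.95
tcp_pos: [0.5535, -0.2031, 0.1875]
tcp_rot: [-0.805, 1.414, 0.795]
wrist_force: [-0.1, 0.3, -0.2]
gripper_width: 0.608
clock: 33.95
tcp_pos: [0.6197, -0.2432, 0.203]
tcp_rot: [-0.801, 1.418, 0.801]
wrist_force: [-0.1, -0.2, 1.0]
gripper_width: 0.606
[ 0.61970062 -0.24322567  0.20296722]
```

View pics/w12.png

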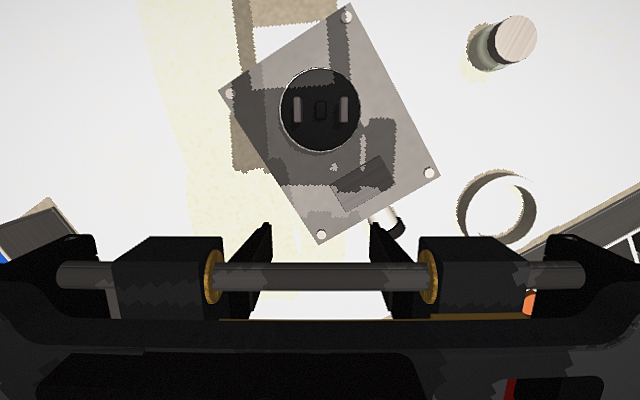

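View pics/s12c.png

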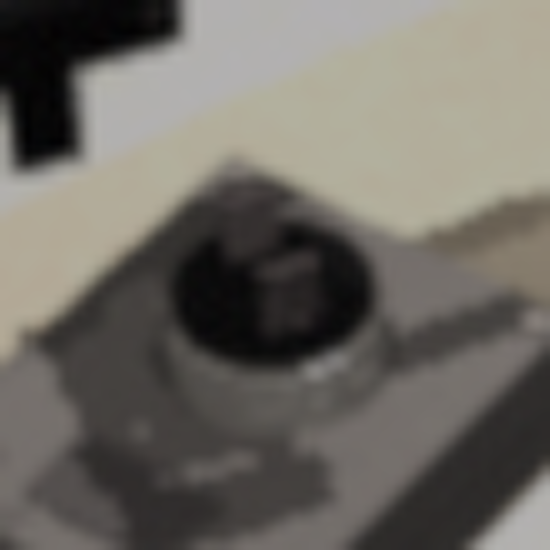

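View pics/t12.png

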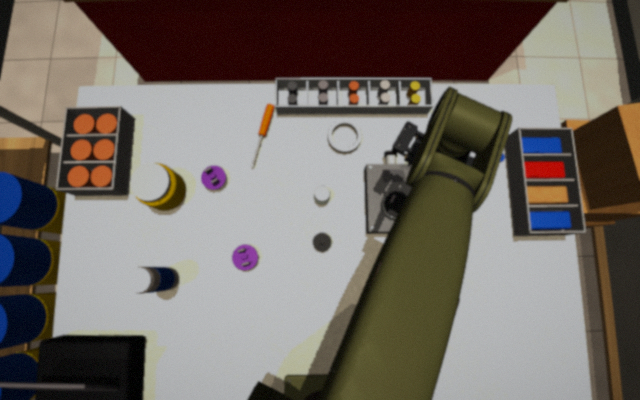

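The cap is seated flush on the collar at wrist (320,110), level in the scene view, with its ears apart (47 px between centres, as expected for free). The other items show at the same pixels as at the start, and the gripper is clear. Handing in.

```bash
python3 -c "
from rig import r
print(r.job_done(), r.get_state()['clock'])"
```

```text
the job is handed in; nothing more can be done
the job is handed in; nothing more can be done
```

The cap is latched in the inlet and released, and I handed the job in at about 34 s of the 58 s; no verdict was reported.

**What I did:**
- I picked the black eared cap over the purple look-alikes and the plain cap. I felt for its flange, pinched both ears and lifted it.
- I found the inlet with the wrist camera and lowered the cap until I felt the seal. I pressed until the tool height stopped falling, at up to about 11 N on the wrist, well under 25 N.
- I let the ears spring apart with the fingertips still pressing on the flange at about 8 N, then backed off.

**Last checks:**
- The flange looks flush and level on the collar, about 1.5 mm above home as a latched cap should be.
- The ear spacing matches the free position.
- The other items sit at the same pixels as at the start. The arm hid the glue bottle in the last top view, but the path never went near it.
- The wrist force was about zero and the gripper stood well clear.

**What disagreed:**
- The first size-based height came out low. I had read the lid as fixed at 78 mm when its height varies. The refitted rim height was 0.083 m, and touch put it at about 0.084 m.
- The scene camera's overlay was several millimetres off, so I went by the wrist-camera fit and by touch.

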